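# Bin the broken cup foot and ease the spring flap shut

### The arm

A 6-joint arm with a two-finger parallel gripper is mounted at the origin on the work surface. World frame = base frame: x ahead of the robot, y to its left, z up, the work surface at z = 0. Lengths are in m, angles in degrees, forces in N, time in s.
With the tool pointing down it reaches from about 0.35 to 0.85 m from the base axis. Payload 8.1 kg.
Tool frame: the origin (TCP) lies at the very end of the fingers, on their centre line; the grasp point (between the pads) lies 19 mm behind it; z points along the fingers, y is the line along which they close (so a half turn about z gives the same grasp; the last joint's range is limited). The gripper opens to 93 mm and grips with 3 to 60 N. Pads are 15 mm wide; open, the fingers measure 128 mm over their backs; the gripper's body (75 mm by 188 mm) begins 65 mm behind the grasp point.
Start: joints at [-73.075, 7.471, 85.268, -0, 87.261, -4.893], TCP at [0.223, -0.557, 0.219] pointing down, gripper open.
Joint ranges: [-169.43, 169.43], [-51.17, 129.36], [1.28, 143.12], [-76.62, 256.62], [0, 156.53], [-152.29, 152.29]. Speed limits (degrees/s): [136.94, 136.94, 159.86, 180, 180, 180].

### API

Orientations are given as [roll, pitch, yaw] about the fixed x, y, z axes, in that order (R = Rz(yaw) Ry(pitch) Rx(roll)).
In Python, from cell import manip gives the robot as it stands. The module is installed in compiled form; this text tells all that it offers. Calls block until the motion is done:
- manip.move_to(position, orientation): joint-space move of the TCP to a pose.
- manip.move_straight(position, feed=0.15, rotation=None): straight line of the TCP; rotation=None keeps the orientation; feed is the mean speed in m/s.
- manip.move_j(angles): joint-space move.
- manip.gripper_to(opening): finger opening in m; the grip force is fixed at half the most; returns when the fingers have stopped.
- manip.wait(seconds).
- manip.solve_ik(position, orientation): joint angles nearest the present ones, or None.
- manip.grab_frame(name): name is "scene" or "top" or "wrist"; returns the picture (420x560x3 uint8, blue, green, red); there is no depth.
- manip.camera_model(name): a dict with "K" (3x3 intrinsics, pixels), "k1" (the pictures are not rectified: a ray, as slopes to the right and down, at radius r is drawn at 1 + k1 r^2 times it, then the intrinsics apply), "camera_from_world" (4x4, takes a point from world to camera coordinates); the wrist camera has in their place "mount" (4x4, takes a point from camera to tool coordinates, whose origin is the TCP and whose axes are the flange's). Camera axes: x right, y down, z forward; pixel columns grow to the right and rows downward; lengths in m; the calibration is good to about 2 mm. A picture is of the moment at which its call begins: read the wrist's pose just before it. camera_model takes no time and is no camera call.
A pose or a line that the arm cannot do raises manip.PlanningError and nothing moves.
- manip.sign_off(): hands the job in; it is judged then, once.
Trained networks look in the newest picture that a camera, given by its name, has taken for a name from the list of things; names that differ only in an ending like _2 or _b are one class to them, and where a whole thing is asked for, a point or a joint stands for the part that bears it (a point fixed in the world has none). Each returns a list of dicts, best first, with "confidence" (0 to 1); they miss things now and then, are a little off and sometimes report something else, mostly with a low value. They report only what shows in the picture. A call takes as long as a camera call.
- manip.look_for(camera, thing): "bbox" ([left, top, width, height] in pixels, round what is visible of it).
Readings, each from a call of its own:
- manip.get_time_s(): time.
- manip.get_joint_pos(): joint angles.
- manip.get_qvel(): joint speeds.
- manip.get_joint_torque(): joint torques, N m.
- manip.get_tool_pos(): TCP position.
- manip.get_tool_rot(): TCP orientation.
- manip.get_ft_force(): force on the tool from outside, world axes, zero at the start.
- manip.get_torque(): the same for the moment, N m.
- manip.get_grip_width(): finger opening in m.
- manip.get_gripper_force(): force on a finger pad.
Only numpy, scipy, OpenCV 4.12 (cv2) and the standard library are available. Lean on these libraries where they do the work, as an engineer would, in place of code of your own. Each camera call takes 0.05 s, during which the arm holds its last target. There are 200 camera calls.

### The job

Drop the broken terracotta cup foot into the grey shard bin through its open top, then bring the orange spring flap down until it is fully shut, easing it all the way instead of letting it slam. Leave the whole terracotta cup standing where it is.

Things in the scene. Friction and masses are not known exactly. Their poses are not given: they have to be found in the camera images.
- shard_mid (a point): Loose broken foot of a small terracotta cup, standing on the bench: a hollow round stump, 44 mm across at the bottom, 50 mm at 30 mm height, jagged wall remnants on one side up to about 58 mm; about 0.09 kg. This point is on its axis, 18 mm above its underside, where it is 47 mm wide; grip it from above in any yaw. A whole terracotta cup and a white cup stand near.
- cup_mid (a point): The whole terracotta cup, loose, 64 mm across the rim and 75 mm tall, not to be disturbed. This point is its centre, half-way up.
- bin: Open-topped grey sheet-steel shard bin, fixed: 140 mm (its x) by 180 mm (its y) by 130 mm high, walls 4 mm, with an orange flap as lid. Origin: centre of its underside, z up; its front is the -x face, turned roughly to the robot. The flap's hinge line runs along the bin's y at x = +70 mm, z = 134 mm (far rim).
- flap (a joint): How far the orange flap (136 x 180 x 5 mm, 0.15 kg) is lowered, rad: 0 stands open (97 degrees up from shut), 1.7 is shut, level on the bin; -0.25 is its back stop. Starts -0.12 to 0.1. Over-centre spring: it stays where left up to about 0.1; beyond about 0.15 the spring pulls it shut (up to about 2.3 N at the grip near mid-swing, 1 N when shut) and, let go, it slams.
- flap_grip (a point): Centre of the flap's black barrel grip: 36 mm long along the bin's y, 18 mm diameter, on a 12 mm wide stem, 37 mm beyond the flap's free edge. With a = 1.7 - flap, in the bin's frame: x = 70 - 175 cos(a), y = 0, z = 134 + 175 sin(a) mm. Pinch its two flat ends from above, fingers closing along the bin's y; it turns between the fingers as a hand pointing down follows the arc.

How it is judged (in metres and radians):
On the way:
1. the broken cup foot lies in the bin while the flap still stands open (x of shard_mid in the frame of bin between -0.066 and 0.066 m and y of shard_mid in the frame of bin between -0.086 and 0.086 m and z of shard_mid in the frame of bin between 0 and 0.1 m and value of joint flap below 0.5 rad and contact force between the fingers and shard below 0.1 N), for 0.2 s.
At the end, for the whole second after the job is handed in: The broken cup foot is inside the bin, the flap is shut (above 1.64 rad, that is its grip within about 10 mm of home), and the whole terracotta cup stands upright within 20 mm of where it stood (x of shard_mid in the frame of bin between -0.066 and 0.066 m and y of shard_mid in the frame of bin between -0.086 and 0.086 m and z of shard_mid in the frame of bin between 0 and 0.1 m and value of joint flap above 1.64 rad and distance of cup_mid from where it was at the start of the episode below 0.02 m and angle between cup_mid's own z axis and vertical below 0.17 rad); the robot touches nothing.
It fails at once if the flap slams: it swings shut faster than 4 rad/s (its grip faster than 0.7 m/s) (velocity of joint flap above 4 rad/s).
It fails at once if the whole terracotta cup is moved by more than 20 mm or tipped by more than 10 degrees (distance of cup_mid from where it was at the start of the episode above 0.02 m or angle between cup_mid's own z axis and vertical above 0.17 rad).
It also fails if it takes over 58 s, if anything falls off the work surface, if the arm or the gripper's body presses on something with over 40 N, if the wrist force passes 120 N, or if a joint passes its speed limit or range.

## Working session

There is one attempt and no reset: what is moved stays moved. The work goes in short steps, each a Python script; the robot and the scene stay as the last script left them, time stands still between calls to the robot, and variables do not carry over. Pictures are saved under pics/ and viewed, at most 12 in all, crops included, and the job is handed in when it is done.

```bash
mkdir -p pics; cat > h.py <<'E'
import numpy as np, cv2
from cell import manip
from scipy.spatial.transform import Rotation as R
def cam(n):
    m=manip.camera_model(n); K=np.array(m["K"]); k1=m["k1"]
    if n=="wrist":
        T=np.eye(4);T[:3,:3]=R.from_euler('xyz',manip.get_tool_rot(),degrees=True).as_matrix();T[:3,3]=manip.get_tool_pos()
        W=T@np.array(m["mount"])
    else: W=np.linalg.inv(np.array(m["camera_from_world"]))
    return K,k1,W
def ray(c,px):
    K,k1,W=c
    p=cv2.undistortPoints(np.array([[px]],float),K,np.array([k1,0,0,0.]))[0,0]
    d=W[:3,:3]@np.array([p[0],p[1],1]); return W[:3,3],d/np.linalg.norm(d)
def onz(c,px,z):
    o,d=ray(c,px); return o+d*(z-o[2])/d[2]
def tri(rays):
    A=np.zeros((3,3));b=np.zeros(3)
    for o,d in rays:
        P=np.eye(3)-np.outer(d,d);A+=P;b+=P@o
    x=np.linalg.solve(A,b); return x,[round(float(np.linalg.norm((np.eye(3)-np.outer(d,d))@(x-o))),4) for o,d in rays]
def proj(c,X):
    K,k1,W=c; T=np.linalg.inv(W); p,_=cv2.projectPoints(np.array(X,float).reshape(-1,3),cv2.Rodrigues(T[:3,:3])[0],T[:3,3],K,np.array([k1,0,0,0.])); return p[:,0]
E
python3 - <<'E'
from h import *
for n in ["scene","top"]:
    f=manip.grab_frame(n); cv2.imwrite(f"pics/{n}0.png",f); c=cam(n)
    print(n,c[0][0,0],c[2][:3,3].round(3))
    for t in ["shard_mid","cup_mid","bin","flap","flap_grip"]:
        print(t,[(np.round(d["bbox"],1).tolist(),round(d["confidence"],2)) for d in manip.look_for(n,t)][:3])
E
```

```text
scene 501.88822484621795 [0.879 0.554 0.843]
shard_mid [([232.9, 184.3, 22.6, 23.0], 0.58), ([258.4, 246.2, 84.8, 113.4], 0.53)]
cup_mid [([273.0, 213.8, 30.8, 40.9], 0.67)]
bin [([261.0, 243.1, 137.1, 154.4], 0.74)]
flap [([259.1, 245.3, 86.9, 111.1], 0.69)]
flap_grip [([257.7, 244.5, 83.8, 114.4], 0.8)]
top 486.263082939821 [ 0.331 -0.063  1.325]
shard_mid [([367.8, 229.7, 14.6, 18.8], 0.69)]
cup_mid [([291.2, 235.6, 20.0, 22.1], 0.86), ([145.6, 163.0, 103.3, 103.6], 0.44)]
bin [([147.3, 165.7, 103.9, 96.8], 0.84)]
flap [([146.8, 166.7, 86.8, 38.3], 0.93)]
flap_grip [([146.9, 160.5, 83.4, 43.2], 0.97)]
```

```bash
python3 -c "
import cv2,numpy as np
cv2.imwrite('pics/both.png',cv2.resize(np.vstack([cv2.imread('pics/scene0.png'),cv2.imread('pics/top0.png')]),(400,600)))"
```

```text
(no output)
```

View pics/scene0.png

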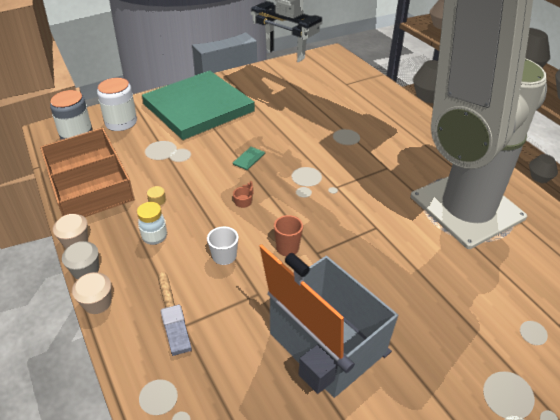

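View pics/top0.png

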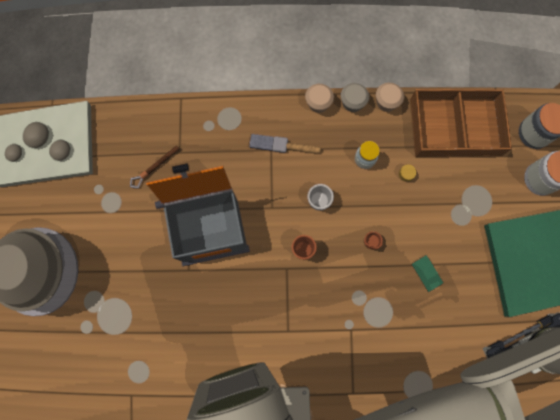

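The scene view has the shard at (243,196), the whole cup at (288,235), the white cup at (223,246), the bin at about (330,320) and the black grip at (297,264). In the top view the shard is at (375,241), the cup at (305,248), the bin at about (207,228) and the grip at (181,169). I'll zoom in on the bin next.

```bash
python3 - <<'E'
from h import *
s=cv2.imread('pics/scene0.png')[235:395,250:410]; t=cv2.imread('pics/top0.png')[150:275,140:265]
cv2.imwrite('pics/z.png',np.hstack([cv2.resize(s,(400,400),interpolation=2),cv2.resize(t,(400,400),interpolation=2)]))
a,b=cam("scene"),cam("top")
for n,p,q in [("shard",(244.2,196),(375,239.5)),("cup",(288.4,234),(301.5,246.7)),("grip",(297,264.5),(181,169))]:
    x,e=tri([ray(a,p),ray(b,q)]); print(n,x.round(4),e)
print("cup",onz(b,(305,240),.075))
E
```

```text
shard [ 0.492  -0.2974  0.0146] [0.0062, 0.0062]
cup [ 0.4768 -0.0985  0.0502] [0.0016, 0.0016]
grip [0.6249 0.1678 0.304 ] [0.0008, 0.0008]
cup [ 0.49243715 -0.10833397  0.075     ]
```

View pics/z.png

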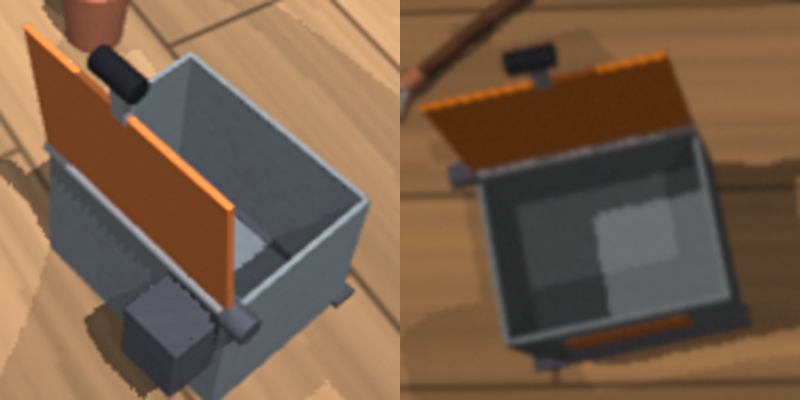

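```bash
python3 - <<'E'
from h import *
from scipy.optimize import least_squares
a,b=cam("scene"),cam("top")
top=[(173.7,258.1),(243.7,243.1),(232.2,190.6),(165,205.6)]; loc=[(-.07,.09,.13),(-.07,-.09,.13),(.07,-.09,.13),(.07,.09,.13)]
sc=[(396.8,316.2),(326,258.2)]
print([tri([ray(a,sc[i]),ray(b,top[i])])[0].round(3).tolist() for i in (0,1)])
def W(p,L): 
    c,s=np.cos(p[2]),np.sin(p[2]); L=np.array(L); return np.c_[p[0]+c*L[:,0]-s*L[:,1],p[1]+s*L[:,0]+c*L[:,1],L[:,2]]
def f(p):
    A=1.7-p[3]; g=[(.07-.175*np.cos(A),0,.134+.175*np.sin(A))]
    return np.r_[(proj(b,W(p,loc))-top).ravel(),(proj(a,W(p,loc[:2]))-sc).ravel(),(proj(a,W(p,g))-[297,264.5]).ravel(),(proj(b,W(p,g))-[181,169]).ravel()]
r=least_squares(f,[.53,.14,.2,0]); print(r.x,r.fun.round(1),r.cost)
E
```

```text
[[0.447, 0.224, 0.121], [0.481, 0.048, 0.118]]
[ 0.53329637  0.15066342  0.18769843 -0.00725103] [-2.  -0.4 -1.4 -0.1 -0.5 -1.4 -2.3 -1.7  1.1 -2.1 -0.2 -3.7 -0.7 -1.4
 -0.7 -0.4] 19.631807209147
```

```bash
python3 - <<'E'
from h import *
rot=manip.get_tool_rot(); print(rot, manip.get_tool_pos())
for yaw in (rot[2],):
    print(manip.camera_model("wrist")["mount"])
rs=[]
for i,p in enumerate([(0.44,-0.29,0.25),(0.49,-0.30,0.18)]):
    manip.move_to(p,[180,0,rot[2]]); c=cam("wrist"); f=manip.grab_frame("wrist"); cv2.imwrite(f"pics/w{i}.png",f)
    for d in manip.look_for("wrist","shard_mid")[:2]:
        print(d); 
    B=manip.look_for("wrist","shard_mid")[0]["bbox"]; px=(B[0]+B[2]/2,B[1]+B[3]/2); rs.append(ray(c,px)); print(onz(c,px,.02))
print(tri(rs), manip.get_time_s())
E
```

```text
[-1.79996100e+02 -3.80417267e-04  2.18142409e+01] [ 0.22300096 -0.5570018   0.21861897]
[[ 2.11874027e-04 -9.59397145e-01 -2.82058633e-01  7.82414606e-02]
 [ 9.99999953e-01  1.41189601e-04  2.70926351e-04 -2.21299861e-04]
 [-2.20102222e-04 -2.82058677e-01  9.59397131e-01 -1.66715254e-01]
 [ 0.00000000e+00  0.00000000e+00  0.00000000e+00  1.00000000e+00]]
{'bbox': [274.3, 130.6, 31.9, 42.7], 'confidence': 0.62}
[ 0.4866247  -0.29310636  0.02      ]
{'bbox': [242.6, 172.0, 48.7, 52.3], 'confidence': 0.72}
[ 0.48193249 -0.29155562  0.02      ]
(array([ 0.4883829 , -0.29044468,  0.04644356]), [0.0006, 0.0006]) 2.6417
```

View pics/w1.png

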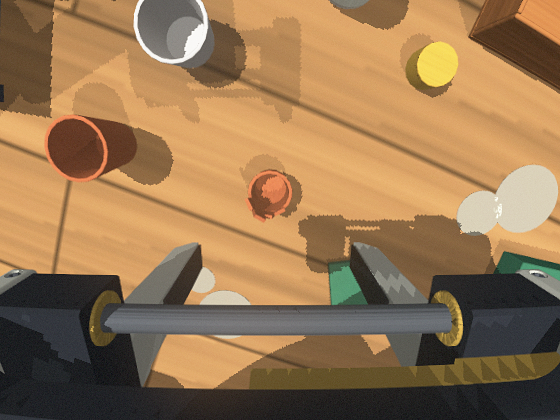

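Wrist view: the shard's ring is centred at about (271,191) with its jagged wall towards the lower left at (262,213). The whole cup is at (77,148) and the white cup at (172,25), both clear of the fingers.

```bash
python3 - <<'E'
from h import *
c=cam("wrist"); a,b=cam("scene"),cam("top")
print("wrist",onz(c,(271,191),.03)); print("top",onz(b,(375,241),.03),"scene",onz(a,(243,198),.02))
x=onz(c,(271,191),.03); manip.move_to([x[0]-.04,x[1]+.005,.12],[180,0,21.8]); c=cam("wrist"); f=manip.grab_frame("wrist"); cv2.imwrite("pics/w2.png",f)
d=manip.look_for("wrist","shard_mid")[0]; print(d)
B=d["bbox"]; print(onz(c,(B[0]+B[2]/2,B[1]+B[3]/2),.03))
E
```

```text
wrist [ 0.49488854 -0.29386271  0.03      ]
top [ 0.49101376 -0.29815722  0.03      ] scene [ 0.4960885  -0.28190295  0.02      ]
{'bbox': [265.4, 149.6, 54.4, 64.8], 'confidence': 0.73}
[ 0.48688995 -0.29236273  0.03      ]
```

View pics/w2.png

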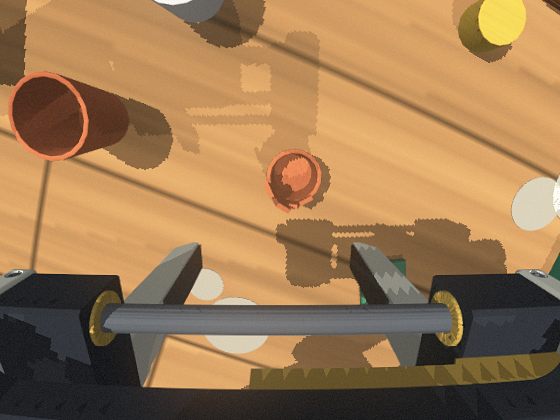

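```bash
python3 - <<'E'
from h import *
c=cam("wrist"); x=onz(c,(293.5,178),.03); print(x)
x=x[:2]
manip.move_straight([x[0],x[1],.1]); manip.move_straight([x[0],x[1],.004],feed=.1)
manip.gripper_to(.02); print("w",manip.get_grip_width(),manip.get_gripper_force(),manip.get_ft_force())
manip.move_straight([x[0],x[1],.25]); print(manip.get_grip_width(),manip.get_ft_force())
y=np.deg2rad(10.75); P=[.533-.008*np.cos(y),.1505-.008*np.sin(y)]
manip.move_straight([*P,.27],feed=.25,rotation=[180,0,10.75]); 
f=manip.grab_frame("scene"); cv2.imwrite("pics/s1.png",f); print(manip.get_tool_pos(),manip.get_grip_width(),manip.get_time_s())
E
```

```text
[ 0.49271894 -0.29353646  0.03      ]
w 0.04954611671013384 29.99975550565864 [-0.61112742  0.52042487  0.89907489]
0.048909785366906676 [-0.1233062   0.94078461 -0.12163817]
[0.52520237 0.14817324 0.26998566] 0.049407040951568275 9.2167
```

View pics/s1.png

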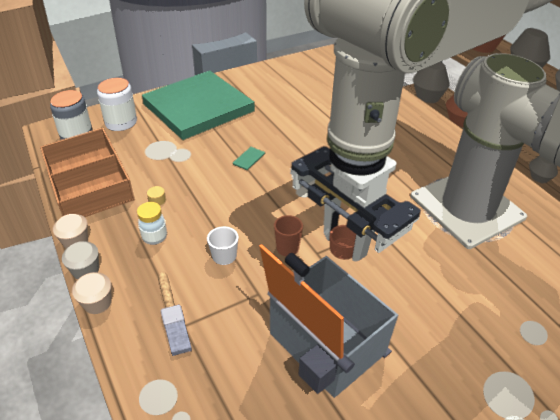

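The shard is held and hanging over the bin. I'll lower it to just below the rim and release, staying clear of the flap with the camera side.

```bash
python3 - <<'E'
from h import *
y=np.deg2rad(10.75); P=[.533-.016*np.cos(y),.1505-.016*np.sin(y)]
manip.move_straight([*P,.27]); manip.move_straight([*P,.11]); print(manip.get_ft_force())
manip.gripper_to(.085); manip.wait(.3); manip.move_straight([*P,.3])
Q=[.533-.05*np.cos(y),.1505-.05*np.sin(y)]
manip.move_straight([*Q,.37],feed=.25)
a,b=cam("scene"),cam("wrist")
rs=[]
f=manip.grab_frame("wrist"); g=manip.grab_frame("scene"); cv2.imwrite("pics/s2.png",np.hstack([cv2.resize(f,(400,300)),cv2.resize(g,(400,300))])); cv2.imwrite("pics/w3.png",f);cv2.imwrite("pics/s3.png",g)
for n in("wrist","scene"): print([(d["bbox"],d["confidence"]) for d in manip.look_for(n,"flap_grip")[:2]])
X=[.533+.0914*np.cos(y),.1505+.0914*np.sin(y),.3077]; print(proj(b,X),proj(a,X),manip.get_time_s())
E
```

```text
[ 0.20170818  0.87200058 -0.18795504]
[([169.0, 17.4, 210.3, 77.6], 0.61)]
[([260.8, 247.9, 81.9, 111.6], 0.93)]
[[275.82528373  34.24166506]] [[297.73266862 262.0042245 ]] 13.825
```

View pics/s2.png

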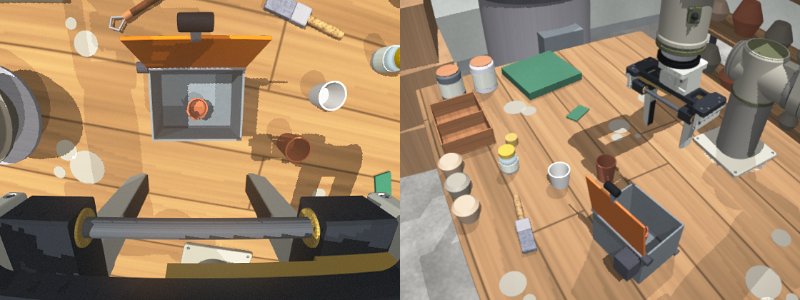

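The shard lies in the bin: in the wrist half at (197,109). The cup still stands at (293,147). The grip is at about (274,28) in full-size wrist pixels, close to the predicted point. I'll refine it from three views and move above it.

```bash
python3 - <<'E'
from h import *
from scipy.optimize import least_squares
a,b=cam("scene"),cam("top"); w=cam("wrist")
f=cv2.imread("pics/w3.png"); m=(f.max(2)<75).astype(np.uint8); m[70:]=0; m[:,:230]=0;m[:,320:]=0
n,_,st,ce=cv2.connectedComponentsWithStats(m); i=1+st[1:,4].argmax(); print(st[i],ce[i])
print(tri([ray(a,(297,264.5)),ray(b,(181,169)),ray(w,ce[i])]), tri([ray(b,(181,169)),ray(w,ce[i])]))
wr=[(152*1.4,139*1.4),(243*1.4,140*1.4),(241*1.4,69*1.4),(148*1.4,69*1.4)]
c=[onz(w,p,.13) for p in wr]; print(np.round(c,4)); d=c[0]-c[1]; print(np.rad2deg(np.arctan2(-d[0],d[1])),np.mean(c,0))
# straight down view of the grip
y=np.deg2rad(10.75); X=np.array([.533+.0914*np.cos(y),.1505+.0914*np.sin(y)])
manip.move_straight([*(X-.06*np.array([np.cos(y),np.sin(y)])),.43],feed=.2)
w=cam("wrist"); f=manip.grab_frame("wrist"); cv2.imwrite("pics/w4.png",f); print(proj(w,[*X,.308]))
E
```

```text
[ 248   18   51   27 1156] [273.1816609   31.76470588]
(array([0.62444556, 0.16840713, 0.3038706 ]), [0.0002, 0.0015, 0.0015]) (array([0.62777343, 0.1700864 , 0.29217154]), [0.0011, 0.0011])
[[0.4486 0.2258 0.13  ]
 [0.4805 0.0464 0.13  ]
 [0.6104 0.0827 0.13  ]
 [0.5786 0.2506 0.13  ]]
10.108247627006259 [0.5295094  0.15137589 0.13      ]
[[275.67855413 143.79530998]]
```

View pics/w4.png

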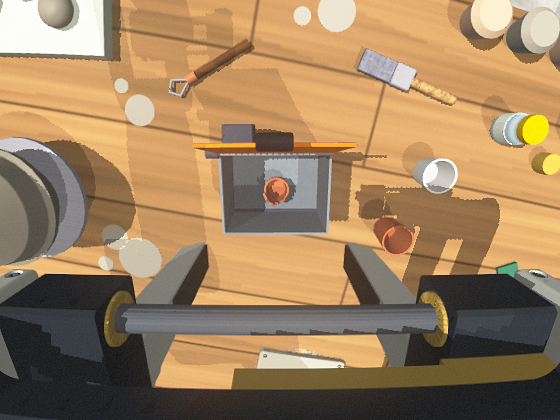

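The grip is at (274,141), within 3 px of the prediction, and the shard is still in the bin at (276,190). I'll pinch the grip now.

```bash
python3 - <<'E'
from h import *
G=[.6245,.1687]; rot=[180,0,10.5]
manip.move_straight([*G,.40],rotation=rot,feed=.15); manip.gripper_to(.07)
manip.move_straight([*G,.287],feed=.1); print(manip.get_ft_force().round(1) if hasattr(manip.get_ft_force(),'round') else manip.get_ft_force())
manip.gripper_to(.03); print(manip.get_grip_width(),manip.get_gripper_force(),np.round(manip.get_ft_force(),1),manip.get_time_s())
f=manip.grab_frame("scene"); w=manip.grab_frame("wrist"); cv2.imwrite("pics/s5.png",np.hstack([cv2.resize(f[150:390,220:420],(400,480)),cv2.resize(w,(400,300))if 0 else cv2.resize(w[60:380,147:413],(400,480))]))
E
```

```text
[0.3 0.3 0.3]
0.03553705007019754 29.99320775270462 [-0.5  3.7  0.3] 17.5667
```

View pics/s5.png

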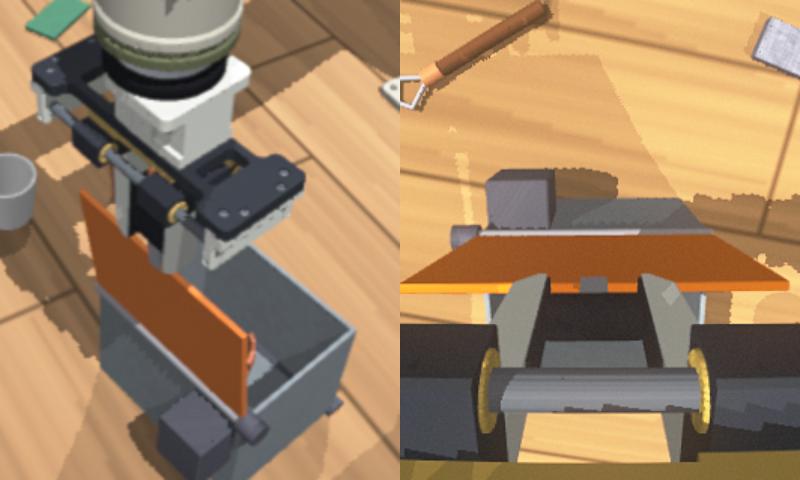

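The fingers hold the grip at both ends, with a width of 35.5 mm. Next I'll ease the flap along the arc in small steps, watching the force.

```bash
python3 - <<'E'
from h import *
y=np.deg2rad(10.5); u=np.array([np.cos(y),np.sin(y)]); r=.175
p0=np.array(manip.get_tool_pos()); a0=1.715; H=p0[:2]+u*r*np.cos(a0); hz=p0[2]-r*np.sin(a0); print(H,hz+.0202)
off=np.zeros(2) # compliance correction (along u, z)
for k,a in enumerate(np.linspace(a0,0,22)[1:]):
    P=H-u*(r*np.cos(a)-off[0]); manip.move_straight([*P,hz+r*np.sin(a)+off[1]],feed=.06)
    F=np.array(manip.get_ft_force()); fu=F[:2]@u; rad=np.array([-np.cos(a),np.sin(a)]); fr=fu*rad[0]+F[2]*rad[1]
    off=off+rad*np.clip(fr,-8,8)*.0002
    print(k,round(a,2),F.round(1),"rad",round(fr,1),round(manip.get_grip_width(),4),(off*1e3).round(1))
    if np.linalg.norm(F)>30: print("ABORT");break
print(manip.get_time_s(),manip.get_tool_pos())
f=manip.grab_frame("scene"); cv2.imwrite("pics/s6.png",f)
E
```

```text
[0.59967117 0.16475334] 0.13404895057760455
0 1.63 [ 0.5  2.8 -1.1] rad -1.1 0.0355 [-0.  -0.2]
1 1.55 [0.1 0.5 0.6] rad 0.6 0.0361 [-0.  -0.1]
2 1.47 [-0.5 -0.4  0.1] rad 0.1 0.0353 [-0.  -0.1]
3 1.39 [ 0.  -3.  -1.1] rad -1.0 0.0357 [ 0.  -0.3]
4 1.31 [ 0.5 -5.1  2.1] rad 2.1 0.0357 [-0.1  0.2]
5 1.23 [-0.  -6.1 -0. ] rad 0.4 0.0354 [-0.1  0.2]
6 1.14 [ 0.6 -6.4  0.6] rad 0.8 0.0357 [-0.2  0.4]
7 1.06 [-0.1 -6.8  0.6] rad 1.1 0.0356 [-0.3  0.6]
8 0.98 [-0.6 -7.3  0.3] rad 1.3 0.0355 [-0.4  0.8]
9 0.9 [ 0.1 -8.4 -0.8] rad 0.3 0.0356 [-0.5  0.8]
10 0.82 [-0.7 -7.9  0. ] rad 1.5 0.0358 [-0.7  1. ]
11 0.74 [ 0.6 -9.4 -1.8] rad -0.4 0.0359 [-0.6  1. ]
12 0.65 [-1.1 -9.8 -0.2] rad 2.2 0.0356 [-1.   1.2]
13 0.57 [ 1.3 -9.4 -1.8] rad -0.6 0.0356 [-0.9  1.2]
14 0.49 [ -0.4 -11.8  -1.9] rad 1.3 0.0357 [-1.1  1.3]
15 0.41 [ 1.3 -9.8 -1.9] rad -0.3 0.0357 [-1.   1.3]
16 0.33 [  0.2 -10.8  -1.3] rad 1.3 0.0357 [-1.3  1.4]
17 0.25 [  0.8 -10.8  -1.2] rad 0.8 0.0359 [-1.4  1.4]
18 0.16 [  0.7 -10.9  -1.2] rad 1.1 0.0358 [-1.7  1.4]
19 0.08 [  1.7 -11.6  -1.2] rad 0.3 0.0355 [-1.7  1.4]
20 0.0 [  1.9 -11.5  -0.8] rad 0.2 0.0358 [-1.8  1.4]
25.8917 [0.42583782 0.13103415 0.11470551]
```

View pics/s6.png

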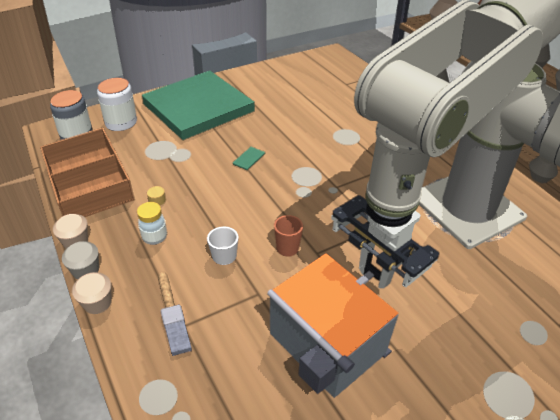

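The flap looks shut, level on the bin, and the cup is undisturbed at (288,235). I'll nudge down until the stop is felt, then release and retreat.

```bash
python3 - <<'E'
from h import *
p=np.array(manip.get_tool_pos())
for i in range(8):
    p[2]-=.001; manip.move_straight(p,feed=.02); F=np.round(manip.get_ft_force(),1); print(i,F)
    if F[2]>6: break
manip.gripper_to(.08); print(np.round(manip.get_ft_force(),1))
manip.move_straight([p[0],p[1],.30],feed=.1); 
f=manip.grab_frame("scene"); cv2.imwrite("pics/s7.png",f); t=manip.grab_frame("wrist")
cv2.imwrite("pics/s8.png",np.hstack([cv2.resize(f[180:390,220:420],(400,420)),cv2.resize(t,(400,300))[:300].repeat(1,0) if 0 else cv2.resize(t,(400,420))])); print(manip.get_time_s())
E
```

```text
0 [ 1.3 -3.9 -1.3]
1 [ 0.5 -5.3  0.2]
2 [-0.7 -5.4  0.2]
3 [-4.2 -6.2  8.7]
[ 0.4  0.1 -0.1]
29.9667
```

View pics/s8.png

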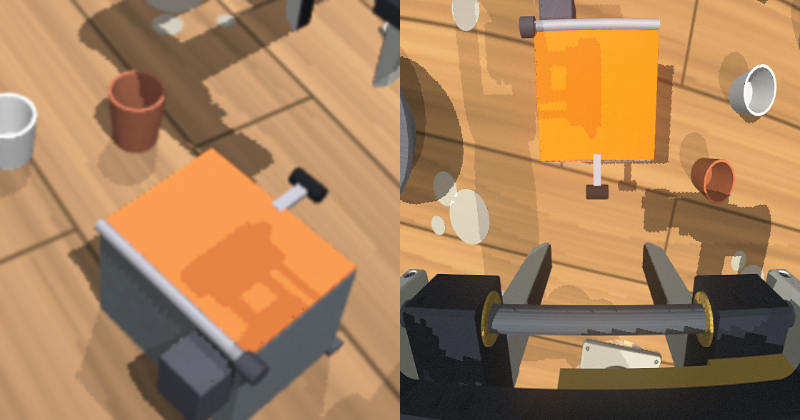

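The flap is shut and level, the grip is free at (310,187) in the left half, the cup stands in place, and the hand is clear.

```bash
python3 -c "
from cell import manip
print(manip.sign_off())"
```

```text
the job is handed in; nothing more can be done
None
```

The job is handed in (no verdict was returned): the shard is in the bin, the flap was eased fully shut onto its stop, and in the last pictures the whole cup stands where it was, about 30 s on the robot's clock.

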